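# Clear the jammed spice-jar feeder

### The job

The jar with the black lid has turned sideways and jammed across the narrow part of the spice-jar feeder, under its blue lips. Push it back up the ramp and over the hump so that it lies by itself in the open cradle at the top, then lift it out and lay it down on its side in the wooden tray, without dropping it. Leave the butter dish and the two standing jars where they are.

Things in the scene. Friction and masses are not known exactly. Their poses are not given: they have to be found in the camera images.
- feeder: Spice-jar feeder, fixed: steel ramp between brown wooden walls. Origin on the table under its middle; x up the chute, y across, z up. In its frame, mm: floor rises straight from z=12 at the open low mouth x=-120 to z=44 at the hump x=30. Inner half width 42 for x=-120 to -80, widening evenly to 75 at x=30, then constant. Walls 6 thick; tops 51 above the ramp floor up to x=30, z=66 beyond.
- feeder_slot (a point): Point on the ramp floor at feeder x=-85, y=0, z=19 mm (axes as the feeder's), behind the jammed jar. Two blue lips 4 mm thick run along the walls, undersides 46 mm above the ramp, from the mouth to feeder x=14; they hold a crosswise jar down. The open slot between them, y=-30 to 30, lets closed fingers reach down here and travel up the ramp.
- feeder_cradle (a point): Middle of the bottom of the open V cradle (feeder x=75, y=0, z=36 mm; axes as the feeder's). The floor falls to it from the hump (z=44 at x=30), rises again to z=44 at x=120 and is level to the end wall at x=162 (top z=66). Nothing is above it. A jar pushed past the hump rolls into it and stays, its axis about 20 mm above this point.
- black_lid_jar: The jammed jar: spice jar with a black lid and green label, a cylinder 40 mm in diameter, 105 mm long, about 110 g. Origin at the centre of its base, z along its axis to the lid. At the start it lies across the feeder (lid to +y), ends against the converging walls, its middle near feeder x=-25 mm. It rolls on its side.
- jar_mid (a point): The middle of the black-lidded jar, on its axis, 52.5 mm from the base; axes as the jar's.
- tray: Low open tray of light wood, fixed, 152 x 192 x 22 mm outside, walls and floor about 6 mm; long side along its own y. Origin at the centre of its underside. It stands on the left or the right of the feeder.
- butter_dish: Red butter dish, 114 x 180 x 78 mm, loose, on the other side of the feeder; leave alone. Origin at the centre of its underside.
- green_lid_jar: Upright spice jar with a green lid, 46 mm in diameter, 105 mm tall, loose; leave alone. Origin at the centre of its underside.
- white_lid_jar: Upright spice jar with a white lid, 43 mm in diameter, 100 mm tall, loose; leave alone. Origin at the centre of its underside.

How it is judged:
By the outcome, as a careful person would: the job done as asked, in the order asked, and still so for the second after the job is handed in, with the robot touching nothing.
It also fails if it takes over 54 s, if anything falls off the work surface, if the arm or the gripper's body presses on something with over 40 N, if the wrist force passes 120 N, or if a joint passes its speed limit or range.

### The arm

A 7-joint arm with a two-finger parallel gripper is mounted at the origin on a cart in front of the work surface, level with it; the furniture and walls round the work are solid. World frame = base frame: x ahead of the robot, y to its left, z up, the work surface at z = 0. Lengths are in m, angles in rad, forces in N, time in s.
With the tool pointing down it reaches from about 0.425 to 0.925 m from the base axis. Payload 6.8 kg.
Tool frame: the origin (TCP) lies midway between the tips of the shut fingers; the grasp point (between the pads) lies 19 mm behind it; z points along the fingers, y is the line along which they close (so a half turn about z gives the same grasp; the last joint's range is limited). The gripper opens to 85 mm and grips with 20 to 120 N. Pads are 22 mm wide; open, the fingers measure 114 mm over their backs; the gripper's body (76 mm by 85 mm) begins 54 mm behind the grasp point. The pads swing forward as they close: fully open they stand 13 mm farther back than shut.
Start: joints at [1.01, 0.477, 0.022, 1.555, -0.011, 1.109, -0.083], TCP at [0.295, -0.607, 0.231] pointing down, gripper open.
Joint ranges: [-2.96, 2.96], [-0.34, 2.1], [-1.41, 1.46], [0.24, 2.44], [-1.37, 4.51], [0.17, 1.92], [-2.96, 2.96]. Speed limits (rad/s): [2.39, 2.39, 3.14, 3.14, 3.14, 3.14, 3.14].

### API

Orientations are given as a rotation vector (axis times angle).
In Python, from bench import r gives the robot as it stands. The module is installed in compiled form; this text tells all that it offers.
- The arm moves only by the tool apply_moves, never from a script. Its argument "rows" is a list of rows, each a list of 6 numbers: the shift along the tool's x, y, z scaled (see below), then the turn, a rotation vector about the tool's x, y, z scaled (see below). A call has 1 to 5 rows; each row is the pose to reach, as a shift and turn from the pose commanded when the call began, along the tool's axes at that moment; what a row does not reach only later rows make up. The controller multiplies each number of a shift by 0.25 m and each number of a turn by 90 degrees. A row lasts 1/8 s, in which the tool goes at most 62.5 mm and 10.7 degrees, less where a joint would pass 70% of its speed; a pose out of reach is approached as far as the arm can. A call with a number of a shift or a turn outside -1 to 1 is refused whole. A call with a gripper value outside its range is refused whole. "claw" is the opening, from 0 (shut) to 1 (fully open), set as the call begins (left out, the last holds). The fingers move at their own pace and stop on an object; "newtons" is the grip in N (left out, the last holds). Time passes only in rows, so rows that repeat a pose let the fingers close. It gives the time, the measured TCP pose, the force, the opening and the grip force at its end, in the units of the state.
- r.get_obs(): the state, without advancing time (a new reading comes with each control period).
- r.grab_frame(name): name is "scene" or "top"; returns a dict with "pixels" (400x640x3 uint8, red, green, blue), "intrinsics" (3x3 intrinsics, pixels), "dist" ([k1, k2, p1, p2, k3] as OpenCV has them; the pictures are not rectified), "eye" and "attitude" of the camera in the world. Camera axes: x right, y up, looking along -z (the intrinsics and any distortion apply to the point x, -y, -z); pixel columns grow to the right and rows downward; lengths in m; the calibration is good to about 2 mm. A picture is of the moment at which its call begins. There is no depth.
- r.hand_in(): hands the job in; it is judged then, once.
Trained networks look in a picture, given as the dict that the camera call returned (one of the last four; its "shot" number tells which), for a name from the list of things; names that differ only in an ending like _2 or _b are one class to them, and where a whole thing is asked for, a point or a joint stands for the part that bears it (a point fixed in the world has none). Each returns a list of dicts, best first, with "conf" (0 to 1); they miss things now and then, are a little off and sometimes report something else, mostly with a low value. They report only what shows in the picture. A call takes as long as a camera call.
- r.search_frame(picture, thing): "rect" ([left, top, width, height] in pixels, round what is visible of it).
- r.outline_of(picture, thing): "pixels" (400x640 bool, what is visible of it) and "rect" ([left, top, width, height] in pixels, round what is visible of it).
- r.landmark_of(picture, thing): "point" ([column, row] in pixels: a listed point, or the origin of a listed thing).
The state is a dict: "clock": time; "joints": joint angles; "qvel": joint speeds; "tau": joint torques, N m; "tcp_pos": TCP position; "orientation": TCP orientation; "contact_force": force on the tool from outside, world axes, zero at the start; "moment": the same for the moment, N m; "grip_width": finger opening in m; "gripper_force": force on a finger pad.
Only numpy, scipy, OpenCV 4.12 (cv2) and the standard library are available. Lean on these libraries where they do the work, as an engineer would, in place of code of your own. Each camera call takes 0.05 s, during which the arm holds its last target. There are 200 camera calls.

## Working session

There is one attempt and no reset: what is moved stays moved. The work goes in short steps, Python scripts to look and compute and a tool call to move; the robot and the scene stay as the last step left them, time stands still between calls to the robot, and variables do not carry over. Pictures are saved under pics/ and viewed, at most 10 in all, crops included, and the job is handed in when it is done.

Besides the shell and the picture viewer there is one more tool, called after "Request:" by a JSON object that holds its "method" and its "body". apply_moves: Moves the arm, as the interface text tells. Its arguments: {"type":"object","properties":{"rows":{"type":"array","items":{"type":"array","items":{"type":"number"}}},"claw":{"type":"number"},"newtons":{"type":"number"}},"required":["rows"]}

```bash
mkdir -p pics; cat > h.py <<'E'
import numpy as np, cv2
from scipy.spatial.transform import Rotation as R
from bench import r
def att(f):
    a=np.array(f["attitude"],float)
    return a if a.shape==(3,3) else R.from_rotvec(a).as_matrix()
def ray(f,p):
    q=cv2.undistortPoints(np.array([[p]],float),np.array(f["intrinsics"]),np.array(f["dist"]))[0,0]
    return att(f)@np.array([q[0],-q[1],-1.0])
def onz(f,p,z):
    d=ray(f,p);e=np.array(f["eye"]);return e+d*(z-e[2])/d[2]
def proj(f,P):
    c=(np.atleast_2d(P)-np.array(f["eye"]))@att(f)
    c=c*[1,-1,-1]
    return cv2.projectPoints(c,np.zeros(3),np.zeros(3),np.array(f["intrinsics"]),np.array(f["dist"]))[0][:,0]
E
python3 - <<'E'
from h import *
print(r.get_obs())
ims=[]
for n in("scene","top"):
    f=r.grab_frame(n); cv2.imwrite(f"pics/{n}0.png",f["pixels"][:,:,::-1])
    print(n,f["eye"],f["attitude"],f["intrinsics"],f["dist"])
    for t in "feeder feeder_slot feeder_cradle black_lid_jar jar_mid tray butter_dish green_lid_jar white_lid_jar".split():
        z=dict(feeder=0,feeder_slot=.019,feeder_cradle=.036).get(t,0)
        try:
            for d in r.landmark_of(f,t)[:2]: print(t,np.round(d["point"],1),round(d["conf"],2),np.round(onz(f,d["point"],z),3))
        except Exception as e: print(t,e)
E
```

```text
{'clock': 0.0, 'joints': array([ 1.00988533,  0.47778954,  0.02234178,  1.55643535, -0.01150578,
        1.10932026, -0.08312125]), 'qvel': array([ 0.00046671,  0.0005323 ,  0.00083773, -0.00143313, -0.0018441 ,
        0.00083199, -0.00315768]), 'tau': array([-2.50874400e-04, -5.96454406e+01,  1.60706129e+00, -2.81199682e+01,
        1.22648259e-02,  9.54081741e-03,  5.86936110e-06]), 'tcp_pos': array([ 0.29503799, -0.60644941,  0.23033965]), 'orientation': array([-3.05971987e+00, -7.04815441e-01,  8.41912289e-04]), 'contact_force': array([ 0.7110551 , -0.08000342,  0.13295817]), 'moment': array([-0.01650632,  0.05529855,  0.00542067]), 'gripper_force': 0.0, 'grip_width': 0.0853364040942538}
scene [0.06518286 0.43140401 0.70987101] [ 0.46440913 -0.93160453 -2.09513569] [[363.45269916   0.         317.08858494]
 [  0.         363.45269916 201.7573757 ]
 [  0.           0.           1.        ]] [-0.06174781  0.          0.          0.          0.        ]
feeder [318.8 232.6] 0.78 [0.593 0.013 0.   ]
feeder_slot [340.1 250.3] 0.94 [0.498 0.021 0.019]
feeder_slot [318.4 234.2] 0.64 [0
[... 631 characters left out ...]
56.68725085   0.         319.60169723]
 [  0.         456.68725085 201.65608953]
 [  0.           0.           1.        ]] [-0.01923179  0.          0.          0.          0.        ]
feeder [313.7 212.6] 0.57 [0.583 0.024 0.   ]
feeder_slot [312.7 239.6] 0.8 [0.503 0.027 0.019]
feeder_cradle [317.3 187.4] 0.67 [0.655 0.012 0.036]
black_lid_jar [332.1 222.1] 0.73 [ 0.554 -0.03   0.   ]
black_lid_jar [449.6 255.2] 0.55 [ 0.453 -0.375  0.   ]
jar_mid [311.3 221.7] 0.64 [0.556 0.031 0.   ]
tray [203.5 243.1] 0.72 [0.496 0.353 0.   ]
butter_dish [445.7 253.7] 0.78 [ 0.457 -0.364  0.   ]
green_lid_jar [210.  165.5] 0.54 [0.729 0.335 0.   ]
white_lid_jar [421.2 169.3] 0.59 [ 0.709 -0.299  0.   ]
```

View pics/top0.png

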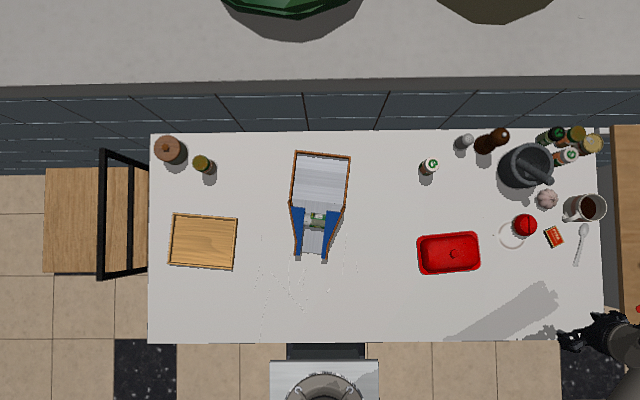

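View pics/scene0.png

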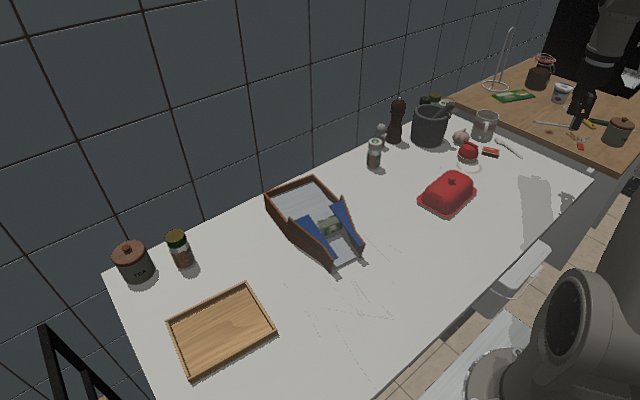

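The top view shows the feeder at around (320,205), mouth toward the robot, with the jar across it near (317,220). The tray is on the left (203,243), the butter dish is red (448,253), and the green and white lid jars are near (205,165) and (428,168). Next I'll fit the feeder and tray poses.

```bash
cat > fit.py <<'E'
from h import *
from scipy.optimize import minimize
def fl(x): return 12+(x+120)*32/150
def feeder_parts():
    P=[]
    st=[(-120,42,63+0),(-80,42,fl(-80)+51),(30,75,95),(30,75,66),(162,75,66)]
    st[0]=(-120,42,12+51)
    secs=[]
    for x,w,zt in st:
        w+=6; secs.append(np.array([[x,w,0],[x,w,zt],[x,-w,0],[x,-w,zt]])/1000)
    secs[-1][:,0]+=.006
    return [np.vstack([secs[i],secs[i+1]]) for i in (0,1,3)]
def tf(p,P):
    c,s=np.cos(p[2]),np.sin(p[2]); return P@np.array([[c,s,0],[-s,c,0],[0,0,1]])+[p[0],p[1],0]
def sil(f,p,parts,S=4):
    m=np.zeros((400*S,640*S),np.uint8)
    for q in parts:
        h=cv2.convexHull(np.round((proj(f,tf(p,q))+.5)*S).astype(np.int32)); cv2.fillConvexPoly(m,h,1)
    return m
def iou(p,obs,parts):
    t=0
    for f,m in obs:
        s=sil(f,p,parts); t+=1-(s&m).sum()/(s|m).sum()
    return t
if __name__=="__main__":
    fs=[r.grab_frame("scene"),r.grab_frame("top")]
    box=lambda a,b,c:[np.array([[x,y,z] for x in(-a,a) for y in(-b,b) for z in(0,c)])/1000]
    for name,parts,p0 in(("feeder",feeder_parts(),[.583,.017,-.089]),("tray",box(76,96,22),[.498,.352,-.08])):
        obs=[]
        for f in fs:
            o=r.outline_of(f,name)
            if o: obs.append((f,cv2.resize(o[0]["pixels"].astype(np.uint8),None,fx=4,fy=4,interpolation=0))); print(name,o[0]["conf"],o[0]["rect"])
        sx=np.array([p0]+[np.add(p0,d) for d in([.01,0,0],[0,.01,0],[0,0,.06])])
        q=minimize(iou,p0,args=(obs,parts),method="Nelder-Mead",options=dict(initial_simplex=sx,maxiter=120))
        print(name,q.x.round(4),q.fun)
        if name=="feeder":pf=q.x
    # overlay
    out=[]
    for f,(cx,cy) in zip(fs,((315,222),(318,208))):
        x0,y0=cx-50,cy-65
        im=cv2.resize(f["pixels"][y0:y0+125,x0:x0+100,::-1],None,fx=4,fy=4,interpolation=cv2.INTER_CUBIC)
        L=[[(-120,y,63) for y in(42,)]+[(-80,42,71.5),(30,75,95)],[(-120,-42,63),(-80,-42,71.5),(30,-75,95)],[(30,75,66),(162,75,66),(162,-75,66),(30,-75,66)],[(-25,-52.5,52),(-25,52.5,52)]]
        for l in L:
            uv=proj(f,tf(pf,np.array(l,float)/1000)); uv=((uv-[x0,y0]+.5)*4).astype(np.int32)
            cv2.polylines(im,[uv],False,(255,0,255),1)
        out.append(im)
    cv2.imwrite("pics/fit1.png",np.hstack(out))
E
python3 fit.py
```

```text
feeder 0.91 [287.5, 150.6, 63.5, 106.9]
feeder [ 0.5842  0.0183 -0.1459] 0.09999999999999998
tray 0.96 [165.5, 280.7, 114.0, 104.9]
tray 0.73 [168.3, 212.9, 69.2, 58.4]
tray [ 0.5047  0.3538 -0.0974] 0.04341246744490301
```

View pics/fit1.png

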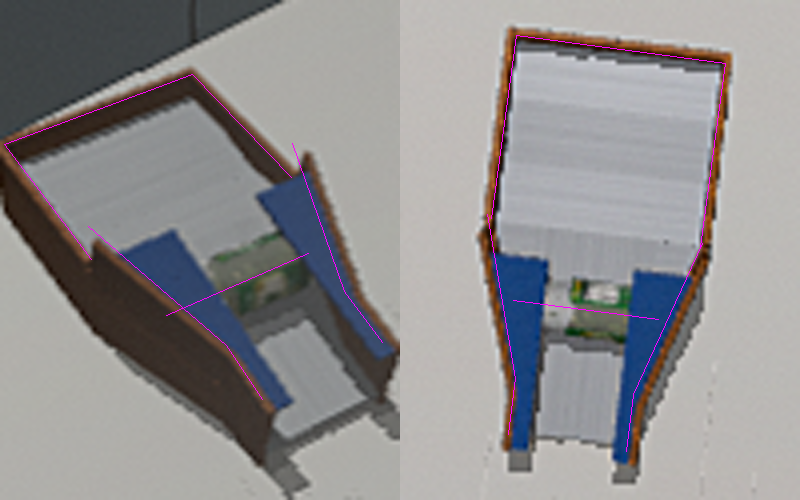

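The overlay shows the model slightly off in both views, by up to about 3 mm. I'll refine it with corner points read from this crop.

```bash
cat > fit2.py <<'E'
from fit import *
from scipy.optimize import least_squares
fs=[r.grab_frame("scene"),r.grab_frame("top")]
M=np.array([(168,81,66),(168,-81,66),(-120,48,63),(-120,-48,63),(30,81,95),(30,-81,95)],float)/1000
px=[np.array([(2,144),(192,70),(268,411),(400,350),(93,240),(307,153)],float),np.array([(510,29),(731,55),(505,448),(637,462),(482,235),(709,255)],float)]
px[1][:,0]-=400
off=[(265,157),(268,143)]
uv=[p/4-.5+o for p,o in zip(px,off)]
def res(p,k=(0,1)): return np.concatenate([(proj(fs[i],tf(p,M))-uv[i]).ravel() for i in k])
for k in((0,1),(0,),(1,)):
    q=least_squares(res,[.584,.018,-.12],loss="soft_l1",args=(k,));print(k,q.x.round(4),res(q.x,k).round(1))
p=least_squares(res,[.584,.018,-.12],loss="soft_l1").x
# jar seen between the lips: compare predicted axis/top line
def tof(P):
    c,s=np.cos(p[2]),np.sin(p[2]);d=np.array(P)[:2]-p[:2];return np.array([c*d[0]+s*d[1],-s*d[0]+c*d[1],P[2]])*1000
for f in fs:
  for t in("feeder_slot","feeder_cradle","jar_mid"):
    z={"feeder_slot":.019,"feeder_cradle":.036}.get(t,.053)
    for d in r.landmark_of(f,t)[:1]: print(t,tof(onz(f,d["point"],z)).round(1))
  o=r.outline_of(f,"black_lid_jar")
  if o:
    m=o[0]["pixels"];ys,xs=np.nonzero(m);print(o[0]["conf"],o[0]["rect"],[tof(onz(f,(xs.mean(),ys.mean()),.06)).round(1)])
E
python3 fit2.py
```

```text
(0, 1) [ 0.5761  0.0175 -0.1311] [-1.1  1.5  1.9  0.7 -0.2  0.   0.6 -1.6 -1.2 -0.6  0.2 -1.8 -0.7  2.5
  0.4  2.6 -0.4 -0.4  0.4  0.3 -0.6 -2.   0.7 -0.1]
(0,) [ 0.575   0.018  -0.1376] [-0.8  1.6  2.4  0.9 -0.4  0.5  0.6 -1.  -1.1 -0.5  0.5 -1.5]
(1,) [ 0.5767  0.0173 -0.1282] [-0.8  2.3  0.3  2.3 -0.3 -0.6  0.5 -0.  -0.6 -2.2  0.7 -0.4]
feeder_slot [-75.8  -7.4  19. ]
feeder_cradle [79.   2.6 36. ]
jar_mid [-11.    2.1  53. ]
0.73 [319.4, 212.4, 21.9, 24.6] [array([-23.1,  -9.6,  60. ])]
feeder_slot [-73.   3.  19.]
feeder_cradle [79.9  5.  36. ]
jar_mid [-21.7  -1.1  53. ]
0.59 [302.0, 212.9, 24.7, 14.4] [array([-16.9,   1.6,  60. ])]
```

```bash
cat > go.py <<'E'
# go.py feeder x y z(mm) yawdeg | world: w x y z yawdeg -> scaled deltas (yaw = world heading of tool x, tool down)
from h import *
import sys
PF=np.array([.580,.018,-.131])
def F(x,y,z):
    c,s=np.cos(PF[2]),np.sin(PF[2]);return np.array([PF[0]+(c*x-s*y)/1000,PF[1]+(s*x+c*y)/1000,z/1000])
def down(h):
    h=np.radians(h);return R.from_matrix(np.array([[np.cos(h),np.sin(h),0],[np.sin(h),-np.cos(h),0],[0,0,-1]]).T)
def delta(P,h):
    o=r.get_obs();T=R.from_rotvec(o["orientation"])
    d=T.inv().apply(P-o["tcp_pos"])/.25
    return d.round(3),((T.inv()*down(h)).as_rotvec()/(np.pi/2)).round(3)
if __name__=="__main__":
    a=sys.argv[1:]
    for i in range(0,len(a),5):
        v=list(map(float,a[i+1:i+5]))
        P=F(*v[:3]) if a[i]=="f" else np.array(v[:3])
        print(P.round(3),*delta(P,v[3]))
E
python3 go.py w .42 -.3 .25 10 f -90 0 180 -7.5
```

```text
[ 0.42 -0.3   0.25] [ 0.986 -0.886 -0.075] [ 0.    -0.     0.177]
[0.491 0.03  0.18 ] [ 1.817 -1.948  0.205] [ 0.    -0.     0.372]
```

Request:
{"method": "apply_moves", "body": {"rows": [[0.18, -0.16, -0.05, 0, 0, 0.05], [0.36, -0.33, -0.08, 0, 0, 0.12], [0.55, -0.5, -0.08, 0, 0, 0.2], [0.73, -0.66, -0.08, 0, 0, 0.28], [0.9, -0.82, -0.08, 0, 0, 0.37]], "claw": 0.12}}

```text
clock: 2.42
tcp_pos: [0.4087, -0.3222, 0.2517]
orientation: [3.134, -0.208, 0.001]
contact_force: [1.5, 0.5, 0.3]
grip_width: 0.01
gripper_force: 0.0
```

```bash
python3 go.py f -90 0 180 -7.5
```

```text
[0.491 0.03  0.18 ] [ 0.139 -1.439  0.286] [ 0.    -0.001 -0.001]
```

Request:
{"method": "apply_moves", "body": {"rows": [[0.03, -0.2, 0, 0, 0, 0], [0.05, -0.4, 0, 0, 0, 0], [0.08, -0.6, 0.05, 0, 0, 0], [0.1, -0.8, 0.1, 0, 0, 0], [0.13, -1.0, 0.15, 0, 0, 0]]}}

```text
clock: 3.05
tcp_pos: [0.4725, -0.079, 0.2138]
orientation: [3.135, -0.202, 0.002]
contact_force: [1.0, -0.3, 0.9]
grip_width: 0.0102
gripper_force: 0.0
```

```bash
python3 go.py f -90 0 130 -7.5; python3 -c "from h import *;print(r.get_obs()['joints'].round(2))"
```

```text
[0.491 0.03  0.13 ] [ 0.016 -0.441  0.335] [ 0.    -0.001  0.001]
[ 0.21  0.18 -0.2   2.02  0.04  0.94 -1.71]
```

Request:
{"method": "apply_moves", "body": {"rows": [[0.01, -0.2, 0.1, 0, 0, 0], [0.016, -0.44, 0.2, 0, 0, 0], [0.016, -0.44, 0.335, 0, 0, 0], [0.016, -0.44, 0.335, 0, 0, 0]]}}

```text
clock: 3.55
tcp_pos: [0.4884, 0.0284, 0.1283]
orientation: [3.134, -0.199, -0.008]
contact_force: [-1.4, 0.4, 0.5]
grip_width: 0.0102
gripper_force: 0.0
```

```bash
cat > look.py <<'E'
from go import *
import sys
n=sys.argv[1]; cx=[(315,222),(318,208)]
if len(sys.argv)>2: cx=[tuple(map(int,sys.argv[2:4])),tuple(map(int,sys.argv[4:6]))]
out=[]
for nm,(x,y) in zip(("scene","top"),cx):
    f=r.grab_frame(nm); x0,y0=x-50,y-65
    im=cv2.resize(f["pixels"][y0:y0+125,x0:x0+100,::-1],None,fx=4,fy=4,interpolation=cv2.INTER_CUBIC)
    T=r.get_obs()["tcp_pos"]
    for P,c in((T,(0,0,255)),(F(-85,0,19),(255,0,255)),(F(75,0,56),(255,255,0)),(F(-25,0,53),(0,255,255))):
        cv2.circle(im,tuple(int(v) for v in ((proj(f,P)[0]-[x0,y0]+.5)*4)),4,c,1)
    out.append(im)
cv2.imwrite(f"pics/{n}.png",np.hstack(out))
E
python3 look.py a1; python3 go.py f -85 0 45 -7.5
```

```text
[0.496 0.029 0.045] [ 0.02  -0.01   0.343] [ 0.    -0.     0.001]
```

View pics/a1.png

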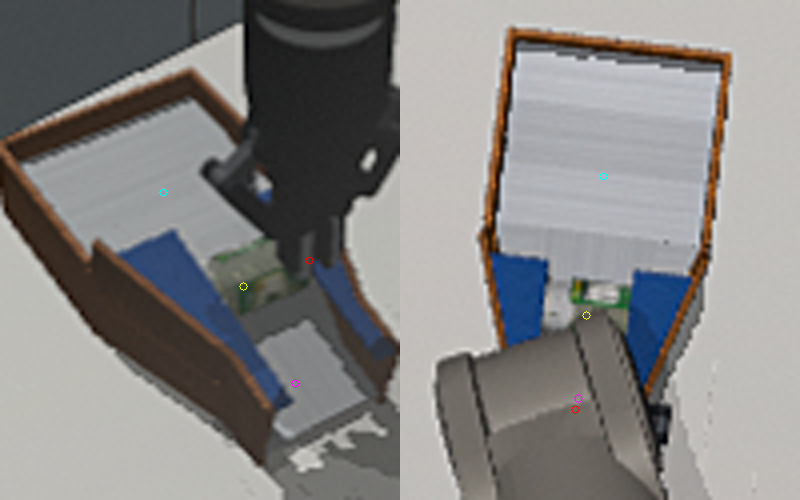

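Fingers are centred over the slot behind the jar. Now descending.

Request:
{"method": "apply_moves", "body": {"rows": [[0.02, -0.01, 0.15, 0, 0, 0], [0.02, -0.01, 0.28, 0, 0, 0], [0.02, -0.01, 0.38, 0, 0, 0], [0.02, -0.01, 0.38, 0, 0, 0]]}}

```text
clock: 4.15
tcp_pos: [0.4955, 0.0288, 0.0351]
orientation: [3.134, -0.204, -0.001]
contact_force: [0.4, -1.0, 0.7]
grip_width: 0.0101
gripper_force: 0.0
```

```bash
python3 go.py f -60 0 39 -7.5 f 0 0 51 -7.5 f 30 0 58 -7.5 f 45 0 58 -7.5
```

```text
[0.521 0.026 0.039] [ 0.101 -0.001 -0.016] [0.001 0.001 0.   ]
[0.58  0.018 0.051] [ 0.341 -0.001 -0.064] [0.001 0.001 0.   ]
[0.61  0.014 0.058] [ 0.461 -0.001 -0.092] [0.001 0.001 0.   ]
[0.625 0.012 0.058] [ 0.521 -0.001 -0.092] [0.001 0.001 0.   ]
```

Request:
{"method": "apply_moves", "body": {"rows": [[0.04, 0, -0.009, 0, 0, 0], [0.08, 0, -0.017, 0, 0, 0], [0.12, 0, -0.026, 0, 0, 0], [0.15, 0, -0.032, 0, 0, 0], [0.18, 0, -0.038, 0, 0, 0]]}}

```text
clock: 4.78
tcp_pos: [0.5399, 0.0242, 0.0446]
orientation: [3.135, -0.201, -0.002]
contact_force: [-2.9, 0.5, 1.7]
grip_width: 0.0101
gripper_force: 1.3
```

```bash
python3 look.py a2; python3 go.py f 0 0 51 -7.5
```

```text
[0.58  0.018 0.051] [ 0.157  0.004 -0.025] [-0.    -0.001  0.001]
```

View pics/a2.png

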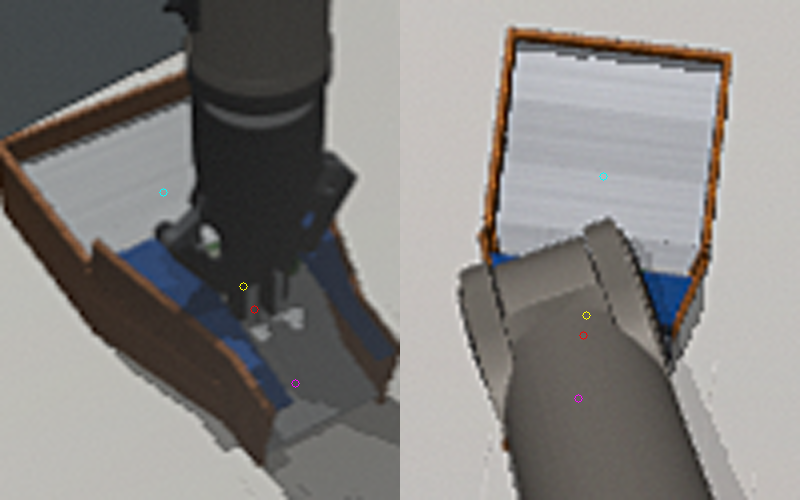

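The fingers are touching the jar (about 3 N), which is hidden beneath the gripper. I'll continue pushing up the ramp.

Request:
{"method": "apply_moves", "body": {"rows": [[0.035, 0, -0.008, 0, 0, 0], [0.07, 0, -0.016, 0, 0, 0], [0.105, 0, -0.024, 0, 0, 0], [0.14, 0, -0.031, 0, 0, 0], [0.17, 0.002, -0.037, 0, 0, 0]]}}

```text
clock: 5.5
tcp_pos: [0.5831, 0.0182, 0.054]
orientation: [-3.135, 0.202, -0.001]
contact_force: [-1.8, 0.3, 0.7]
grip_width: 0.0103
gripper_force: 0.4
```

```bash
python3 go.py f 0 0 52 -7.5 f 26 0 57 -7.5
```

```text
[0.58  0.018 0.052] [-0.012  0.003  0.008] [-0.    -0.     0.002]
[0.606 0.015 0.057] [ 0.092  0.003 -0.012] [-0.    -0.     0.002]
```

Request:
{"method": "apply_moves", "body": {"rows": [[0.02, 0.002, -0.008, 0, 0, 0], [0.04, 0.002, -0.012, 0, 0, 0], [0.06, 0.002, -0.016, 0, 0, 0], [0.08, 0.002, -0.02, 0, 0, 0], [0.1, 0.002, -0.02, 0, 0, 0]]}}

```text
clock: 6.12
tcp_pos: [0.6074, 0.0146, 0.0589]
orientation: [-3.135, 0.202, -0.0]
contact_force: [0.2, -0.8, 0.0]
grip_width: 0.0103
gripper_force: 0.0
```

```bash
python3 go.py f -10 0 170 -7.5 w .55 .22 .2 82.5
```

```text
[0.57  0.019 0.17 ] [-0.15   0.    -0.444] [-0.    -0.     0.002]
[0.55 0.22 0.2 ] [-0.333 -0.786 -0.564] [ 0.    -0.    -0.998]
```

The force dropped to zero, so the jar has rolled over the hump. Next: rise, back off, turn for the grasp and look.

Request:
{"method": "apply_moves", "body": {"rows": [[0, 0, -0.2, 0, 0, 0], [0, 0, -0.4, 0, 0, 0], [-0.15, 0, -0.5, 0, 0, -0.11], [-0.3, 0, -0.55, 0, 0, -0.22], [-0.45, 0, -0.55, 0, 0, -0.33]], "claw": 0.65}}

```text
clock: 6.75
tcp_pos: [0.4952, 0.0293, 0.1975]
orientation: [3.08, 0.617, 0.004]
contact_force: [-0.1, 0.5, 0.0]
grip_width: 0.0554
gripper_force: 0.0
```

Request:
{"method": "apply_moves", "body": {"rows": [[0, 0, 0, 0, 0, -0.11], [0, 0, 0, 0, 0, -0.22], [0, 0, 0, 0, 0, -0.33], [0, 0, 0, 0, 0, -0.44], [0, 0, 0, 0, 0, -0.55]]}}

```text
clock: 7.38
tcp_pos: [0.4955, 0.029, 0.1964]
orientation: [2.539, 1.85, 0.0]
contact_force: [0.3, 0.4, -0.5]
grip_width: 0.0553
gripper_force: 0.0
```

```bash
python3 look.py a3; python3 - <<'E'
from go import *
def tof(P):
    c,s=np.cos(PF[2]),np.sin(PF[2]);d=np.array(P)[:2]-PF[:2];return np.array([c*d[0]+s*d[1],-s*d[0]+c*d[1],P[2]])*1000
print(r.get_obs()["joints"].round(2),r.get_obs()["grip_width"])
for n in("scene","top"):
    f=r.grab_frame(n)
    for d in r.landmark_of(f,"jar_mid")[:1]:print(n,tof(onz(f,d["point"],.056)).round(1),d["conf"])
    o=r.outline_of(f,"black_lid_jar")
    if o:
        m=o[0]["pixels"].astype(np.uint8);c=cv2.minAreaRect(cv2.findNonZero(m));b=cv2.boxPoints(c)
        print(o[0]["conf"],[tof(onz(f,q,.056)).round(0) for q in b], tof(onz(f,c[0],.06)).round(1))
E
python3 go.py f 75 0 130 82.5 
```

```text
[ 0.27  0.27 -0.53  1.98  0.17  0.93 -0.66] 0.055413836004748425
scene [-105.7   16.5   56. ] 0.47
0.84 [array([106.,  50.,  56.]), array([113., -69.,  56.]), array([ 53., -53.,  56.]), array([50., 61., 56.])] [75.8  0.8 60. ]
top [82.7 -2.9 56. ] 0.95
0.96 [array([60., 55., 56.]), array([101.,  57.,  56.]), array([105., -47.,  56.]), array([ 64., -48.,  56.])] [82.2  4.2 60. ]
[0.654 0.008 0.13 ] [0.12  0.63  0.265] [ 0.     0.    -0.119]
```

View pics/a3.png

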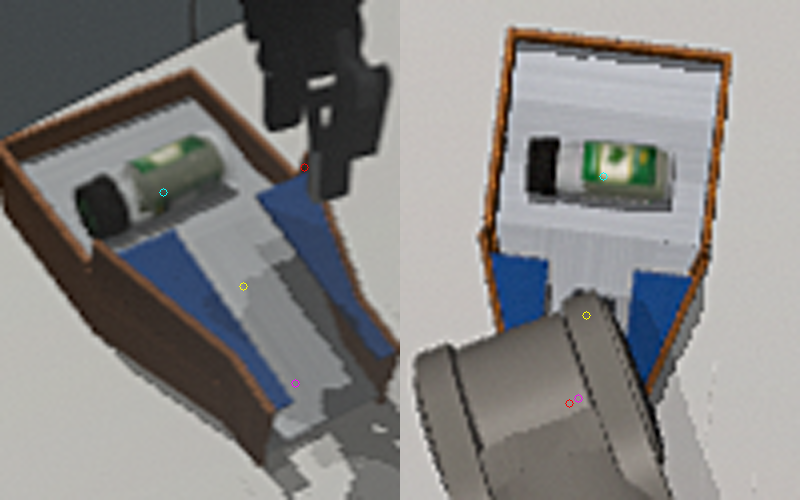

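The jar lies alone across the cradle, lid toward +y, with its axis near pixel (600,172) in the top crop. I'll fit its pose from the outlines.

```bash
cat > jar.py <<'E'
from fit import *
import sys
def jarfit(z,p0,views=("scene","top"),two=1):
    a=np.linspace(0,2*np.pi,24,endpoint=False)
    P=np.vstack([np.c_[20*np.cos(a),np.full(24,s*52.5),20*np.sin(a)+z] for s in(-1,1)])/1000
    for vs in [views]+[(v,) for v in views]:
        obs=[]
        for v in vs:
            f=r.grab_frame(v);o=r.outline_of(f,"black_lid_jar")
            if o:obs.append((f,cv2.resize(o[0]["pixels"].astype(np.uint8),None,fx=4,fy=4,interpolation=0)))
        if not obs: continue
        q=minimize(iou,p0,args=(obs,[P]),method="Nelder-Mead",options=dict(initial_simplex=np.array([p0]+[np.add(p0,d) for d in([.01,0,0],[0,.01,0],[0,0,.06])]),maxiter=80))
        print(vs,q.x.round(4),q.fun/len(obs))
if __name__=="__main__": jarfit(float(sys.argv[1]),list(map(float,sys.argv[2:5])))
E
python3 jar.py 56 .662 .01 -.09; python3 go.py w .662 .01 .13 84.5
```

```text
('scene', 'top') [ 0.6597  0.009  -0.1138] 0.09493334507670453
('scene',) [ 0.662   0.008  -0.0581] 0.06008711146307666
('top',) [ 0.6622  0.0103 -0.0958] 0.07306039357611405
[0.662 0.01  0.13 ] [0.135 0.657 0.265] [ 0.    -0.    -0.141]
```

Request:
{"method": "apply_moves", "body": {"rows": [[0.03, 0.2, 0.03, 0, 0, -0.1], [0.08, 0.42, 0.13, 0, 0, -0.141], [0.131, 0.653, 0.265, 0, 0, -0.141], [0.131, 0.653, 0.32, 0, 0, -0.141], [0.131, 0.653, 0.32, 0, 0, -0.141]]}}

```text
clock: 8.8
tcp_pos: [0.6593, 0.0093, 0.1144]
orientation: [-2.323, -2.111, 0.004]
contact_force: [-0.7, -0.8, -0.0]
grip_width: 0.0559
gripper_force: 0.0
```

```bash
python3 go.py w .661 .009 .045 84.5
```

```text
[0.661 0.009 0.045] [-0.     0.008  0.277] [-0.003  0.     0.   ]
```

Request:
{"method": "apply_moves", "body": {"rows": [[0, 0.004, 0.1, 0, 0, 0], [0, 0.004, 0.19, 0, 0, 0], [0, 0.004, 0.25, 0, 0, 0], [0, 0.004, 0.277, 0, 0, 0], [0, 0.004, 0.277, 0, 0, 0]]}}

```text
clock: 9.43
tcp_pos: [0.6616, 0.0092, 0.047]
orientation: [-2.325, -2.113, 0.0]
contact_force: [0.2, 0.1, -0.2]
grip_width: 0.0555
gripper_force: 0.0
```

```bash
python3 look.py a4; python3 -c "from h import *;o=r.get_obs();print(o['contact_force'],o['joints'].round(2))"
```

```text
[-0.23960382  0.04928189 -0.8432437 ] [ 0.2   0.7  -0.44  1.69  0.38  0.83 -0.5 ]
```

View pics/a4.png

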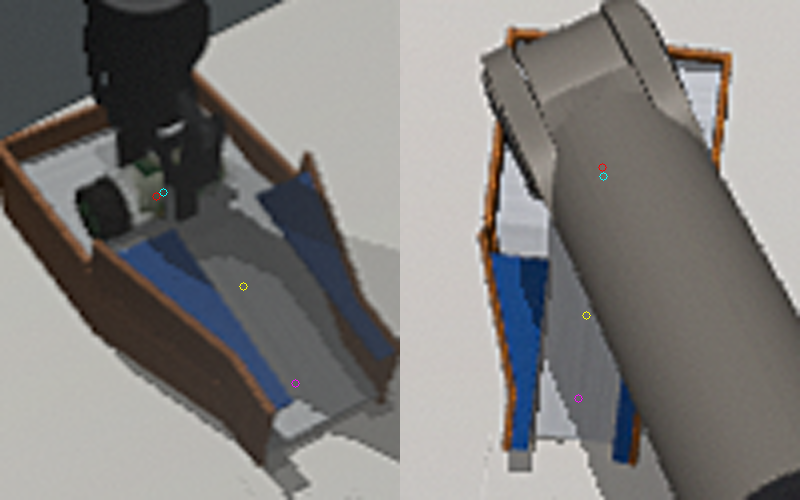

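The fingers straddle the jar's middle with no contact. Now gripping.

Request:
{"method": "apply_moves", "body": {"rows": [[0, 0, 0, 0, 0, 0], [0, 0, 0, 0, 0, 0], [0, 0, 0, 0, 0, 0], [0, 0, 0, 0, 0, 0], [0, 0, -0.04, 0, 0, 0]], "claw": 0.2, "newtons": 40}}

```text
clock: 10.15
tcp_pos: [0.6609, 0.0089, 0.0565]
orientation: [-2.324, -2.112, 0.002]
contact_force: [-0.1, -0.2, -2.0]
grip_width: 0.0389
gripper_force: 40.5
```

Request:
{"method": "apply_moves", "body": {"rows": [[0, 0, -0.08, 0, 0, 0], [0, 0, -0.2, 0, 0, 0], [0, 0, -0.35, 0, 0, 0], [0, 0, -0.5, 0, 0, 0], [0, 0, -0.5, 0, 0, 0]]}}

```text
clock: 10.78
tcp_pos: [0.664, 0.0098, 0.187]
orientation: [2.321, 2.11, 0.009]
contact_force: [0.2, 0.2, -1.4]
grip_width: 0.0387
gripper_force: 40.5
```

```bash
python3 go.py w .505 .354 .15 84.5 w .505 .354 .15 114; python3 -c "from h import *;o=r.get_obs();print(o['grip_width'],o['contact_force'],o['joints'].round(2))"
```

```text
[0.505 0.354 0.15 ] [ 1.31  -0.765  0.144] [ 0.005 -0.001  0.   ]
[0.505 0.354 0.15 ] [ 1.31  -0.765  0.144] [ 0.005  0.    -0.327]
0.03872180850886219 [ 0.23005953  0.22909961 -1.43925667] [ 0.24  0.54 -0.5   1.6   0.29  1.06 -0.43]
```

Request:
{"method": "apply_moves", "body": {"rows": [[0.2, -0.1, 0, 0, 0, 0], [0.4, -0.21, 0, 0, 0, 0], [0.6, -0.33, 0, 0, 0, 0], [0.8, -0.45, 0, 0, 0, 0], [0.98, -0.57, 0.02, 0, 0, 0]]}}

```text
clock: 11.4
tcp_pos: [0.5419, 0.2684, 0.1772]
orientation: [-2.324, -2.114, -0.0]
contact_force: [1.0, 0.5, -1.3]
grip_width: 0.0386
gripper_force: 40.5
```

```bash
python3 go.py w .505 .354 .08 84.5; python3 -c "from h import *;o=r.get_obs();print(o['joints'].round(2))"
```

```text
[0.505 0.354 0.08 ] [ 0.327 -0.179  0.389] [ 0.    -0.     0.001]
[-0.14  0.48 -0.57  1.75  0.3   1.   -0.91]
```

Request:
{"method": "apply_moves", "body": {"rows": [[0.15, -0.08, 0.05, 0, 0, 0], [0.327, -0.179, 0.15, 0, 0, 0], [0.327, -0.179, 0.3, 0, 0, 0], [0.327, -0.179, 0.45, 0, 0, 0], [0.327, -0.179, 0.5, 0, 0, 0]]}}

```text
clock: 12.02
tcp_pos: [0.5048, 0.3508, 0.0495]
orientation: [-2.324, -2.113, 0.008]
contact_force: [0.1, -0.7, -1.3]
grip_width: 0.0385
gripper_force: 40.6
```

```bash
python3 look.py a5 222 330 203 243; python3 go.py w .505 .354 .018 84.5
```

```text
[0.505 0.354 0.018] [ 0.01  -0.004  0.132] [-0.001  0.001  0.   ]
```

View pics/a5.png

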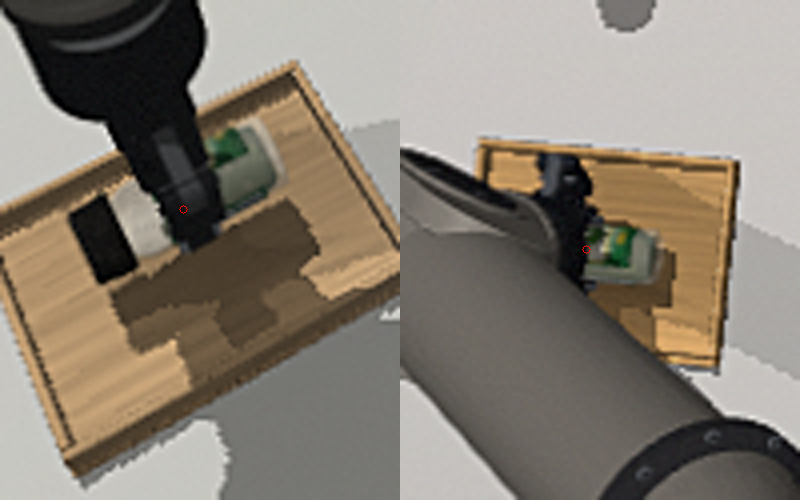

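The jar is held level over the middle of the tray and parallel to its long side. I'll lower it gently.

Request:
{"method": "apply_moves", "body": {"rows": [[0.01, -0.004, 0.05, 0, 0, 0], [0.01, -0.004, 0.08, 0, 0, 0], [0.01, -0.004, 0.1, 0, 0, 0], [0.01, -0.004, 0.115, 0, 0, 0], [0.01, -0.004, 0.12, 0, 0, 0]]}}

```text
clock: 12.75
tcp_pos: [0.5057, 0.3547, 0.0219]
orientation: [2.325, 2.113, -0.0]
contact_force: [-0.1, 0.1, -1.3]
grip_width: 0.0386
gripper_force: 40.6
```

Request:
{"method": "apply_moves", "body": {"rows": [[0, 0, 0.004, 0, 0, 0], [0, 0, 0.008, 0, 0, 0], [0, 0, 0.008, 0, 0, 0]]}}

```text
clock: 13.12
tcp_pos: [0.5058, 0.3548, 0.0201]
orientation: [2.325, 2.113, 0.0]
contact_force: [0.4, 0.1, -2.2]
grip_width: 0.0389
gripper_force: 40.6
```

Request:
{"method": "apply_moves", "body": {"rows": [[0, 0, 0.006, 0, 0, 0], [0, 0, 0.012, 0, 0, 0], [0, 0, 0.018, 0, 0, 0], [0, 0, 0.018, 0, 0, 0]]}}

```text
clock: 13.62
tcp_pos: [0.5058, 0.3548, 0.0173]
orientation: [2.324, 2.112, -0.0]
contact_force: [-3.9, -5.1, 15.4]
grip_width: 0.0385
gripper_force: 42.3
```

Request:
{"method": "apply_moves", "body": {"rows": [[0, 0, -0.004, 0, 0, 0], [0, 0, -0.004, 0, 0, 0]]}}

```text
clock: 13.88
tcp_pos: [0.5058, 0.3548, 0.0173]
orientation: [2.325, 2.113, 0.0]
contact_force: [-2.1, -3.4, 8.5]
grip_width: 0.0391
gripper_force: 41.3
```

Request:
{"method": "apply_moves", "body": {"rows": [[0, 0, 0, 0, 0, 0], [0, 0, 0, 0, 0, 0], [0, 0, 0, 0, 0, 0], [0, 0, 0, 0, 0, 0]], "claw": 0.68}}

```text
clock: 14.38
tcp_pos: [0.5057, 0.3549, 0.0164]
orientation: [-2.325, -2.113, 0.0]
contact_force: [0.6, -0.0, -0.7]
grip_width: 0.0582
gripper_force: 0.0
```

Request:
{"method": "apply_moves", "body": {"rows": [[0, 0, -0.08, 0, 0, 0], [0, 0, -0.2, 0, 0, 0], [0, 0, -0.4, 0, 0, 0], [0, 0, -0.6, 0, 0, 0], [0, 0, -0.8, 0, 0, 0]]}}

```text
clock: 15.0
tcp_pos: [0.5055, 0.355, 0.2198]
orientation: [2.324, 2.113, 0.002]
contact_force: [0.5, 1.0, 0.0]
grip_width: 0.0581
gripper_force: 0.0
```

Request:
{"method": "apply_moves", "body": {"rows": [[-0.2, 0, 0, 0, 0, 0], [-0.4, 0, 0, 0, 0, 0], [-0.6, 0, 0, 0, 0, 0], [-0.8, 0, 0, 0, 0, 0], [-0.8, 0, 0, 0, 0, 0]]}}

```text
clock: 15.62
tcp_pos: [0.4867, 0.1512, 0.2175]
orientation: [2.33, 2.104, -0.002]
contact_force: [0.8, 0.4, -0.2]
grip_width: 0.0578
gripper_force: 0.0
```

```bash
python3 look.py a6 222 330 203 243; python3 jar.py 26 .505 .354 -.097; python3 - <<'E'
from h import *
f=r.grab_frame("top")
for t in("butter_dish","green_lid_jar","white_lid_jar"):
    for d in r.landmark_of(f,t)[:1]:print(t,np.round(d["point"],1),d["conf"])
E
```

```text
('scene', 'top') [ 0.5064  0.353  -0.0982] 0.07326200081856982
('scene',) [ 0.5065  0.3539 -0.1081] 0.052912176106397646
('top',) [ 0.5072  0.3575 -0.0306] 0.4160194737452185
butter_dish [444.7 252.2] 0.76
green_lid_jar [210.2 166.2] 0.82
white_lid_jar [214.9 243.9] 0.74
```

View pics/a6.png

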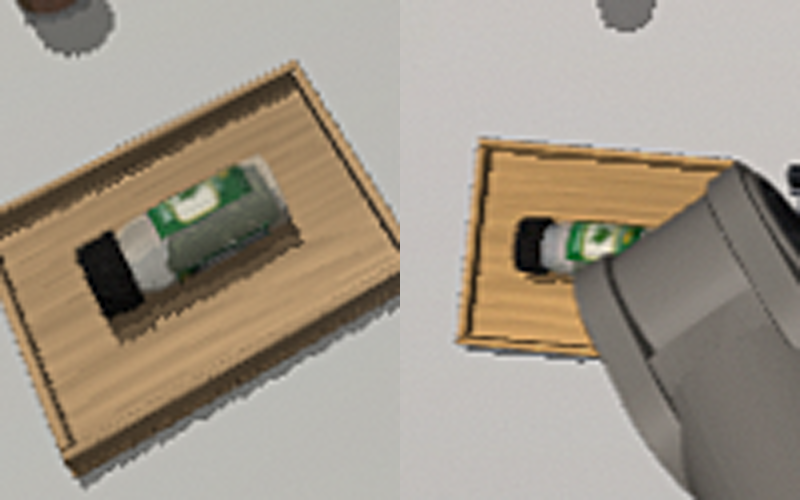

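The jar lies at rest on its side in the middle of the tray, at about (185,240) in the left crop. The arm is clear of it, so I'm handing in.

```bash
python3 -c "from h import *;print(r.hand_in())"
```

```text
the job is handed in; nothing more can be done
None
```

The black-lid jar was pushed back over the hump into the cradle, lifted out and laid on its side in the middle of the tray, and the job was handed in at about 16 s; no move touched the butter dish or the two standing jars.

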